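Lock the lens, then hold the bracket on its seat for screwing

ROBOT

A 6-joint arm with a two-finger parallel gripper is mounted at the origin on the work surface. World frame = base frame: x ahead of the robot, y to its left, z up, the work surface at z = 0. Lengths are in m, angles in degrees, forces in N, time in s.
With the tool pointing down it reaches from about 0.375 to 0.9 m from the base axis. Payload 3.1 kg.
Tool frame: the origin (TCP) lies on the centre line of the jaws, within the pads' length; the fingertips stand 17 mm ahead of it and the grasp point (between the pads) lies 2 mm behind it; z points along the fingers, y is the line along which they close (so a half turn about z gives the same grasp; the last joint's range is limited). The gripper opens to 87 mm and grips with 3 to 60 N. Pads are 19 mm wide; open, the fingers measure 117 mm over their backs; the gripper's body (75 mm by 190 mm) begins 51 mm behind the grasp point.
Start: joints at [-84.311, 30.224, 82.088, -0, 67.689, -10.227], TCP at [0.171, -0.601, 0.24] pointing down, gripper open.
Joint ranges: [-176.69, 176.69], [-43.24, 126.21], [12.49, 139.97], [-82, 262], [0, 151.66], [-163.58, 163.58]. Speed limits (degrees/s): [159.86, 159.86, 180, 180, 180, 180].

INTERFACE

Orientations are given as a 3x3 rotation matrix whose columns are the frame's x, y, z axes.
In Python, from rig import bot, imaging, finder gives the robot as it stands. The module is installed in compiled form; this text tells all that it offers.
- The arm moves only by the tool play_rows, never from a script. Its argument "motion" is a list that holds one entry, the list of rows, each a list of 6 numbers: the shift along the tool's x, y, z in parts of the range, where 1.0 means 0.75 m, then the turn, a rotation vector about the tool's x, y, z in normalised numbers (1 is 360 degrees). In form: [[[dx, dy, dz, wx, wy, wz], ...]]. A call has 1 to 8 rows; each row is the pose to reach, as a shift and turn from the pose commanded when the call began, along the tool's axes at that moment; what a row does not reach only later rows make up. A row lasts 1/12 s, in which the tool goes at most 41.7 mm and 7.16 degrees, less where a joint would pass 70% of its speed; a pose out of reach is approached as far as the arm can. A shift or turn number past 1, either way, is cut back to 1. A call with a gripper value outside its range is refused whole. "fingers" is the finger opening in m, from 0 to 0.087, set as the call begins (left out, the last holds). The fingers move at their own pace and stop on an object; the grip force is fixed at half the most. Time passes only in rows, so rows that repeat a pose let the fingers close. It gives the time, the measured TCP pose, the force, the opening and the grip force at its end, in the units of the state.
- bot.read_state(): the state, without advancing time (a new reading comes with each control period).
- imaging.capture(name): name is "side" or "top"; returns a dict with "frame" (420x560x3 uint8, red, green, blue), "camera_matrix" (3x3 intrinsics, pixels), "R" (3x3) and "t" (3): a world point X has camera coordinates R X + t. Camera axes: x right, y down, z forward; pixel columns grow to the right and rows downward; lengths in m; the calibration is good to about 2 mm. A picture is of the moment at which its call begins. There is no depth.
- bot.hand_in(): hands the job in; it is judged then, once.
Trained networks look in the newest picture that a camera, given by its name, has taken for a name from the list of things; names that differ only in an ending like _2 or _b are one class to them, and where a whole thing is asked for, a point or a joint stands for the part that bears it (a point fixed in the world has none). Each returns a list of dicts, best first, with "confidence" (0 to 1); they miss things now and then, are a little off and sometimes report something else, mostly with a low value. They report only what shows in the picture. A call takes as long as a camera call. They do not tell look-alikes from the thing itself.
- finder.recognise(camera, name): "at" ([x, y, z] in m, in world coordinates, good to about 4 mm: the middle of the surface that is visible of it).
- finder.outline_of(camera, name): "pixels" (420x560 bool, what is visible of it).
The state is a dict: "time_s": time; "joint_positions": joint angles; "qvel": joint speeds; "tau": joint torques, N m; "position": TCP position; "tcp_rot": TCP orientation; "force": force on the tool from outside, world axes, zero at the start; "moment": the same for the moment, N m; "opening": opening from 0.0 (shut) to 1.0 (fully open); "grasp_force": force on a finger pad.
Only numpy, scipy, OpenCV 4.12 (cv2) and the standard library are available. Lean on these libraries where they do the work, as an engineer would, in place of code of your own. Each camera call takes 0.05 s, during which the arm holds its last target. There are 200 camera calls.

TASK

Lock the lens of the clamped camera head: turn its collar clockwise, seen from above, until the collar's lug stands over the small raised index rib on the head's top. Then bring the loose metal angle bracket to the sprung pad on the head's side, its upright plate square to the pad and centred on it and its foot flat on the bench, and press it on steadily with about 8 newtons, so that the pad sinks about half of its travel but never reaches the bottom. Finish while still holding it pressed like that, so that a colleague can put the screws in; leave the other things on the bench where they are.

Things in the scene. Friction and masses are not known exactly. Their poses are not given: they have to be found in the camera images.
- camera_head: White camera head, 100 (x) x 76 (y) mm, top at 50 mm, fixed to the bench on an 8 mm nest plate 130 x 76 mm. An upright lens, barrel 42 mm across, its top 98 mm above the bench, stands on it; the lens axis is z through the origin. Origin: centre of the underside, at bench height. The sprung pad is on its -y side (side face 38 mm from the origin), the index rib on its -x side.
- lock_collar (a joint): Aluminium ring with black ribs on the lens axis, 56 mm across, 53 to 80 mm above the bench, with one lug 12 mm wide, 60 to 72 mm above the bench, out to 68 mm from the axis. Rad: 0 = lug along the head's -y, over the pad, in the bracket's way; grows clockwise from above; 1.571 = lug along the head's -x, over the rib: locked. Turns on to 1.95. Friction 0.12 N m; stays where left.
- lug_tip (a point): Outer end of the collar's lug, 68 mm from the lens axis and 66 mm above the bench; turns with the collar.
- index_rib (a point): The index rib: a black raised rib 14 mm long, 4 mm wide and 3 mm high on the head's top, on its -x side, pointing to the lens axis; this point is in its top, 45 mm from the axis and 53 mm above the bench.
- seat_pad (a joint): Sprung black rubber block, 60 mm wide (head's x), 11 to 47 mm above the bench, on the head's -y side. Value in m: how far it is pushed in towards the head (+y); 0 = free, 18 mm proud of the side face; bottom at 0.016. Spring 1000 N/m, no preload: 8 mm is 8 N.
- pad_face (a point): Centre of the pad's outer face, 56 mm from the lens axis when free and 29 mm above the bench; moves with the pad. Its axes are those of the head: the face looks along -y.
- bracket: Loose aluminium angle bracket, about 0.35 kg. Foot 70 (x) x 100 (y) x 6 mm; upright plate 70 mm wide, 6 mm thick, 85 mm high at its +y end; a rib 14 mm thick (x) on the middle of the foot from y = -44 mm to the plate, top 52 mm above the bench. Origin: centre of the underside. +y is where the plate's outer face, which goes on the pad, looks; on the pad its axes match the head's.
- bracket_face (a point): Point of the upright plate's outer face on the bracket's mid plane, 29 mm above its underside and 50 mm in +y from its origin; it is to meet point pad_face.
- bracket_grip (a point): Point in the bracket's rib good for gripping (across x, 14 mm thick): 15 mm in -y of the bracket's origin and 40 mm above its underside.
- screwdriver: Bystander: a screwdriver lying on the bench.
- parts_bin: Bystander: an open blue bin 100 x 140 mm, 55 mm high. Origin under its centre.
- cleaner: Bystander: a white bottle, 52 mm in diameter and 130 mm high. Origin under its centre.
- lens_cap: Bystander: a black lens cap, 50 mm in diameter and 10 mm thick, lying flat. Origin under its centre.
Mind the look-alikes: they are no part of the job. Leave any yellow look-alike of the camera_head alone. What is shaped like the bracket but orange is not meant.

How it is judged:
By the outcome, as a careful person would: the job done as asked, in the order asked, and still so for the second after the job is handed in, while the arm keeps its last pose, push and grip.
It also fails if it takes over 54 s, if anything falls off the work surface, if the arm or the gripper's body presses on something with over 40 N, if the wrist force passes 120 N, or if a joint passes its speed limit or range.

## Working session

There is one attempt and no reset: what is moved stays moved. The work goes in short steps, Python scripts to look and compute and a tool call to move; the robot and the scene stay as the last step left them, time stands still between calls to the robot, and variables do not carry over. Pictures are saved under pics/ and viewed, at most 10 in all, crops included, and the job is handed in when it is done.

Besides the shell and the picture viewer there is one more tool, called after "Emit:" as a command line: name --argument value ..., lists and objects as JSON in quotes. play_rows: Moves the arm, as the interface text tells. Its arguments: {"type":"object","properties":{"motion":{"type":"array"},"fingers":{"type":"number"}},"required":["motion"]}

```bash
mkdir -p pics
cat > h.py <<'E'
import numpy as np, cv2
from rig import bot, imaging, finder
def snap(cam,fn=None):
    c=imaging.capture(cam)
    if fn: cv2.imwrite('pics/'+fn,c['frame'][:,:,::-1])
    return c
def proj(c,X):
    p=(c['R']@np.atleast_2d(X).T).T+np.array(c['t']); p=p@np.array(c['camera_matrix']).T
    return p[:,:2]/p[:,2:]
def onz(c,px,z):
    R=np.array(c['R']);o=-R.T@np.array(c['t']);px=np.atleast_2d(px).astype(float)
    d=np.c_[px,np.ones(len(px))]@np.linalg.inv(c['camera_matrix']).T@R
    return o+d*((z-o[2])/d[:,2])[:,None]
E
python3 - <<'E'
from h import *
np.set_printoptions(precision=4,suppress=True)
for cam in('side','top'):
    c=snap(cam,cam+'0.png'); print(cam,-np.array(c['R']).T@c['t'])
    for n in('camera_head','lock_collar','lug_tip','index_rib','pad_face','bracket','bracket_face','bracket_grip','screwdriver','parts_bin','cleaner','lens_cap'):
        print(n,[(np.round(d['at'],4).tolist(),round(d['confidence'],2),proj(c,d['at'])[0].round().tolist()) for d in finder.recognise(cam,n)][:4])
s=bot.read_state();print(s['time_s'],s['tcp_rot'],s['force'])
E
```

```text
side [0.0786 0.8122 0.8708]
camera_head [([0.7448, 0.1186, 0.0506], 0.95, [199.0, 212.0]), ([0.5332, 0.1747, 0.0462], 0.73, [254.0, 255.0])]
lock_collar [([0.5337, 0.1674, 0.0731], 0.89, [255.0, 246.0]), ([0.7527, 0.1123, 0.0717], 0.72, [197.0, 204.0])]
lug_tip [([0.5334, 0.1659, 0.0692], 0.76, [256.0, 246.0]), ([0.7511, 0.1114, 0.0698], 0.75, [198.0, 204.0]), ([0.5524, -0.1822, 0.0349], 0.67, [315.0, 179.0])]
index_rib [([0.5286, 0.1685, 0.0536], 0.86, [257.0, 252.0]), ([0.7482, 0.1137, 0.049], 0.63, [199.0, 211.0])]
pad_face [([0.7453, 0.0497, 0.0461], 0.5, [215.0, 199.0]), ([0.5232, 0.1095, 0.0477], 0.4, [272.0, 240.0])]
bracket [([0.6217, -0.3707, 0.0224], 0.86, [322.0, 146.0]), ([0.5529, -0.183, 0.0379], 0.67, [315.0, 178.0]), ([0.5244, 0.1082, 0.046], 0.3, [272.0, 240.0])]
bracket_face [([0.5548, -0.1804, 0.035], 0.9, [314.0, 179.0]), ([0.6179, -0.3701, 0.0234], 0.79, [323.0, 146.0])]
bracket_grip [([0.6207, -0.367, 0.024], 0.65, [322.0, 146.0]), ([0.5593, -0.1837, 0.039], 0.58, [313.0, 177.0]), ([0.6517, 0.3616, 0.0752], 0.56, [163.0, 280.0])]
screwdriver [([0.4013, -0.3997, 0
[... 1039 characters left out ...]
2.0, 198.0])]
bracket_face [([0.5534, -0.2225, 0.0094], 0.85, [355.0, 218.0]), ([0.6191, -0.3801, 0.0099], 0.67, [403.0, 198.0])]
bracket_grip [([0.6172, -0.382, 0.0041], 0.83, [403.0, 199.0]), ([0.5576, -0.2279, 0.0042], 0.56, [357.0, 217.0])]
screwdriver [([0.4024, -0.4156, 0.0186], 0.68, [418.0, 264.0]), ([0.5416, 0.1467, 0.0461], 0.64, [241.0, 221.0])]
parts_bin [([0.7696, -0.1395, 0.003], 0.84, [328.0, 155.0]), ([0.5587, -0.2294, 0.0085], 0.46, [357.0, 216.0])]
cleaner [([0.6537, 0.3437, 0.0879], 0.87, [177.0, 184.0])]
lens_cap [([0.449, 0.2882, 0.0088], 0.66, [198.0, 251.0])]
1.3 [[ 0.9617  0.2743 -0.    ]
 [ 0.2743 -0.9617  0.0001]
 [ 0.     -0.0001 -1.    ]] [ 0.0477 -0.4688 -0.3443]
```

View pics/side0.png

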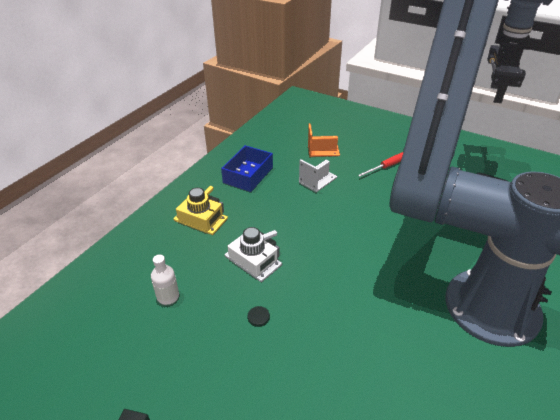

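View pics/top0.png

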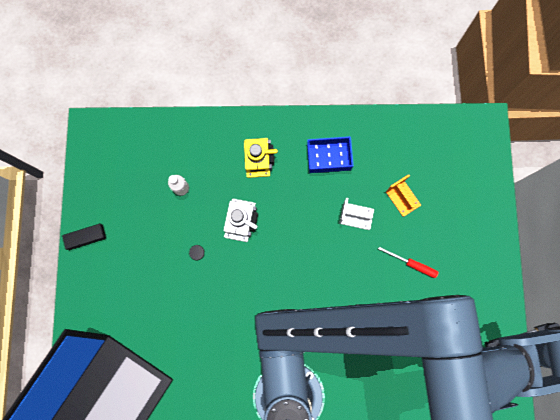

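The side view shows the white head at (253,250), yellow look-alike at (200,210), white bracket at (317,173) and orange bracket at (322,140). In the top view the white head is at (240,220) with its lug to the lower right (about (255,225)), and the white bracket is at (357,215) with its plate to the left. I'll take enlarged crops next.

Run:
```python
from h import *
a=cv2.imread('pics/top0.png');b=cv2.imread('pics/side0.png')
def cr(im,x,y,w=50,h=37,k=8): return cv2.resize(im[y:y+h,x:x+w],None,fx=k,fy=k,interpolation=cv2.INTER_CUBIC)
o=np.vstack([np.hstack([cr(a,217,192),cr(a,335,195)]),np.hstack([cr(b,220,222,66,50,6)[:296,:400],cr(b,292,152)])])
cv2.imwrite('pics/crop0.png',o[:600,:800])
```

```text
Traceback (most recent call last):
ValueError: all the input array dimensions except for the concatenation axis must match exactly, but along dimension 1, the array at index 0 has size 800 and the array at index 1 has size 796
```

```bash
cat > fit.py <<'E'
from h import *
from scipy.optimize import differential_evolution, minimize
def box(x0,x1,y0,y1,z0,z1): return np.array([[x,y,z] for x in(x0,x1) for y in(y0,y1) for z in(z0,z1)])/1e3
def cyl(r,z0,z1): a=np.linspace(0,2*np.pi,24,endpoint=False); return np.array([[r*np.cos(t),r*np.sin(t),z] for t in a for z in(z0,z1)])/1e3
def rz(t): return np.array([[np.cos(t),-np.sin(t),0],[np.sin(t),np.cos(t),0],[0,0,1]])
def headparts(q,pad=0): 
    lug=box(-6,6,-68,-20,60,72)@rz(-q).T
    return [box(-65,65,-38,38,0,8),box(-50,50,-38,38,0,50),box(-30,30,-56+pad,-38,11,47),cyl(21,50,98),cyl(28,53,80),lug]
BR=[box(-35,35,-50,50,0,6),box(-35,35,44,50,0,85),box(-7,7,-44,44,0,52)]
K=6
def render(c,parts,p,roi):
    x0,y0,w,h=roi; im=np.zeros((h*K,w*K),np.uint8)
    for P in parts:
        px=proj(c,P@rz(p[2]).T+[p[0],p[1],p[3] if len(p)>3 else 0])
        q=((px+0.5-[x0,y0])*K-0.5)
        cv2.fillConvexPoly(im,cv2.convexHull((q*16).round().astype(np.int32)),255,shift=4)
    return cv2.resize(im,(w,h),interpolation=cv2.INTER_AREA)/255.
def fit(views,parts,bounds):  # views: [(c,mask,roi)]
    def cost(p,pr=parts):
        pr=parts(p[-1]) if callable(parts) else parts; pp=p[:3]
        return sum(((render(c,pr,pp,r)-m[r[1]:r[1]+r[3],r[0]:r[0]+r[2]])**2).sum() for c,m,r in views)
    r=differential_evolution(cost,bounds,popsize=12,maxiter=60,seed=1,polish=False)
    r=minimize(cost,r.x,method='Nelder-Mead',options=dict(xatol=1e-5,fatol=1e-3,initial_simplex=r.x+np.vstack([np.zeros(len(r.x)),np.diag([.003,.003,.04,.08][:len(r.x)])])))
    return r.x,r.fun
def pick(cam,name,xy):
    ds=[d for d in finder.outline_of(cam,name)]
    best=None
    for d in ds:
        m=d['pixels']
        if m.sum()==0: continue
        c=np.array([np.nonzero(m)[1].mean(),np.nonzero(m)[0].mean()])
        e=np.hypot(*(c-xy))
        if e<12 and (best is None or e<best[0]): best=(e,m)
    return None if best is None else best[1]
def roi(xy,r=32): return (int(xy[0])-r,int(xy[1])-r,2*r,2*r)
E
cat > m1.py <<'E'
from fit import *
np.set_printoptions(precision=4,suppress=True)
o=[]; V={}
for n,names,ctr in(('head',('camera_head','lock_collar','seat_pad'),dict(top=(240,221),side=(253,251))),('br',('bracket',),dict(top=(357,216),side=(317,174)))):
    for cam in('top','side'):
        c=snap(cam); M=np.zeros((420,560),bool)
        for k in names:
            m=pick(cam,k,ctr[cam]); print(n,cam,k,None if m is None else m.sum())
            if m is not None: M|=m
        V[n,cam]=(c,M.astype(float),roi(ctr[cam]))
        im=c['frame'][:,:,::-1].copy(); x,y=ctr[cam]; t=cv2.resize(im[y-18:y+19,x-25:x+25],(400,296),interpolation=cv2.INTER_CUBIC)
        mm=cv2.resize(M.astype(np.uint8)[y-18:y+19,x-25:x+25],(400,296),interpolation=cv2.INTER_NEAREST)
        cs,_=cv2.findContours(mm,0,2); cv2.drawContours(t,cs,-1,(255,0,255),1); o.append(t)
cv2.imwrite('pics/crop0.png',np.vstack([np.hstack(o[:2]),np.hstack(o[2:])]))
for cams in(('top','side'),('top',),('side',)):
    print(cams,'head',fit([V['head',k] for k in cams],headparts,[(.49,.58),(.10,.2),(-3.15,3.15),(-.7,2)]))
    print(cams,'br',fit([V['br',k] for k in cams],BR,[(.5,.61),(-.27,-.16),(-3.15,3.15)]))
E
python3 m1.py
```

```text
head top camera_head 1151
head top lock_collar 159
head top seat_pad None
head side camera_head 1980
head side lock_collar 341
head side seat_pad None
br top bracket 675
br side bracket 810
('top', 'side') head (array([ 0.5524,  0.1542, -0.2028,  0.3209]), np.float64(132.05377931564783))
('top', 'side') br (array([ 0.5624, -0.2275, -0.2206]), np.float64(47.27763168012302))
('top',) head (array([ 0.5521,  0.1525, -0.2045,  0.7618]), np.float64(47.45860822760476))
('top',) br (array([ 0.5611, -0.2282, -0.2179]), np.float64(15.134532871972318))
('side',) head (array([ 0.5523,  0.1553, -0.1982,  0.3134]), np.float64(58.97845444059977))
('side',) br (array([ 0.5637, -0.2272, -0.2307]), np.float64(14.634033064206076))
```

View pics/crop0.png

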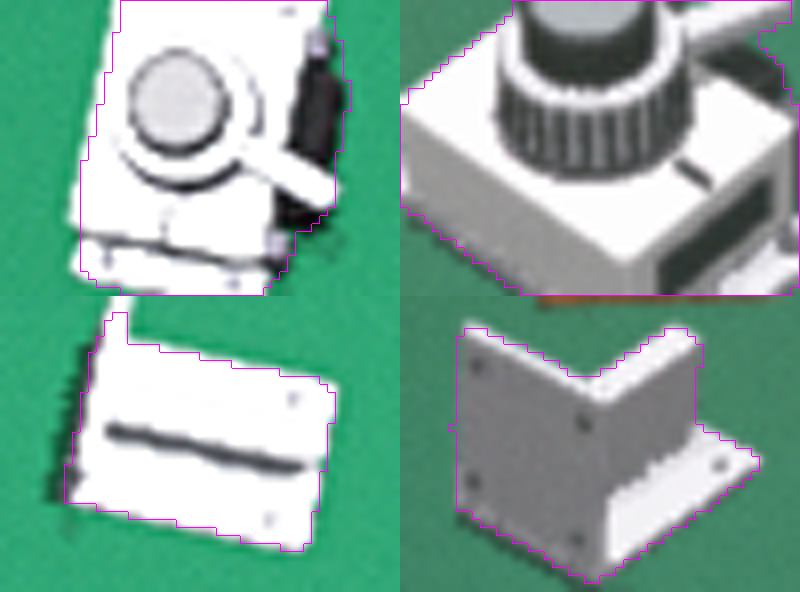

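The crops show the top-view lens at crop (180,100), the lug tip at (335,190), the pad to the right and the rib at the bottom edge. The bracket's plate is to the left in the top view. I'll make a first move towards the work, then refine with colour masks.

Units first: shifts go in shares of 0.75 m and turns go in shares of 360 degrees. So 0.272 m is 0.3627, 0.238 m is 0.3173.

Emit:
play_rows --motion '[[[0.0453, -0.0267, 0, 0, 0, 0], [0.0907, -0.0533, 0, 0, 0, 0], [0.136, -0.08, 0, 0, 0, 0], [0.1813, -0.1067, 0, 0, 0, 0], [0.2267, -0.1333, 0, 0, 0, 0], [0.272, -0.16, 0, 0, 0, 0], [0.3173, -0.1867, 0, 0, 0, 0], [0.3627, -0.2133, 0, 0, 0, 0]]]' --fingers 0.03

```text
time_s: 2.57
position: [0.3902, -0.3711, 0.2398]
tcp_rot: [[0.962, 0.274, 0.0], [0.274, -0.962, -0.0], [0.0, 0.0, -1.0]]
force: [0.5, 0.1, 0.6]
opening: 0.481
grasp_force: 0.0
```

```bash
cat >> fit.py <<'E'
def cmask(c,xy,r=32):
    f=cv2.GaussianBlur(c['frame'],(0,0),.01).astype(float); g=(f[...,1]-np.maximum(f[...,0],f[...,2]))/(f[...,1]+1)
    m=np.clip(1-g/.45,0,1); b=(m>.4).astype(np.uint8)
    n,l=cv2.connectedComponents(b); k=l[int(xy[1]),int(xy[0])]
    keep=cv2.dilate((l==k).astype(np.uint8),np.ones((3,3)))
    return m*keep
E
cat > m2.py <<'E'
from fit import *
np.set_printoptions(precision=4,suppress=True)
o=[];V={}
for n,ctr in(('head',dict(top=(240,221),side=(253,251))),('br',dict(top=(357,216),side=(317,174)))):
    for cam in('top','side'):
        c=snap(cam); M=cmask(c,ctr[cam]); V[n,cam]=(c,M,roi(ctr[cam])); print(c['camera_matrix'][0],c['camera_matrix'][1],M[roi(ctr[cam])[1]:][:64,roi(ctr[cam])[0]:][:,:64].sum())
R={}
for cams in(('top','side'),('top',),('side',)):
    for n,P,b in(('head',headparts,[(.53,.58),(.13,.18),(-.5,.1),(-.7,2)]),('br',BR,[(.54,.59),(-.25,-.2),(-.5,.1)])):
        R[n,cams]=r=fit([V[n,k] for k in cams],P,b); print(n,cams,r)
for n in('head','br'):
    p=R[n,('top','side')][0]
    for cam in('top','side'):
        c,M,r=V[n,cam]; x0,y0,w,h=r; t=cv2.resize(c['frame'][y0+6:y0+h-6,x0:x0+w,::-1],None,fx=6,fy=6,interpolation=cv2.INTER_CUBIC)
        for P in (headparts(p[3]) if n=='head' else BR):
            q=proj(c,P@rz(p[2]).T+[p[0],p[1],0]); q=((q+.5-[x0,y0+6])*6-.5).round().astype(np.int32)
            cv2.polylines(t,[cv2.convexHull(q)],True,(255,0,255),1)
        o.append(t)
cv2.imwrite('pics/fit.png',np.vstack([np.hstack(o[:2]),np.hstack(o[2:])])[:, :])
E
python3 m2.py; python3 -c "
import cv2;print(cv2.imread('pics/fit.png').shape)"
```

```text
[521.335    0.     283.0012] [  0.     521.335  206.5285] 1224.655875302832
[464.9456   0.     282.5145] [  0.     464.9456 202.5689] 3059.0591439739364
[521.335    0.     283.0012] [  0.     521.335  206.5285] 783.0305514986345
[464.9456   0.     282.5145] [  0.     464.9456 202.5689] 2684.197708894676
head ('top', 'side') (array([ 0.5519,  0.1559, -0.191 ,  0.3116]), np.float64(634.2935582559852))
br ('top', 'side') (array([ 0.5622, -0.2273, -0.2345]), np.float64(1190.9426501563692))
head ('top',) (array([ 0.5516,  0.1562, -0.182 , -0.6539]), np.float64(50.47066343564094))
br ('top',) (array([ 0.5617, -0.2277, -0.2304]), np.float64(36.925495360966025))
head ('side',) (array([ 0.5524,  0.1558, -0.1991,  0.2837]), np.float64(576.3364029060106))
br ('side',) (array([ 0.5631, -0.2276, -0.2299]), np.float64(1151.0238592766764))
(624, 768, 3)
```

View pics/fit.png

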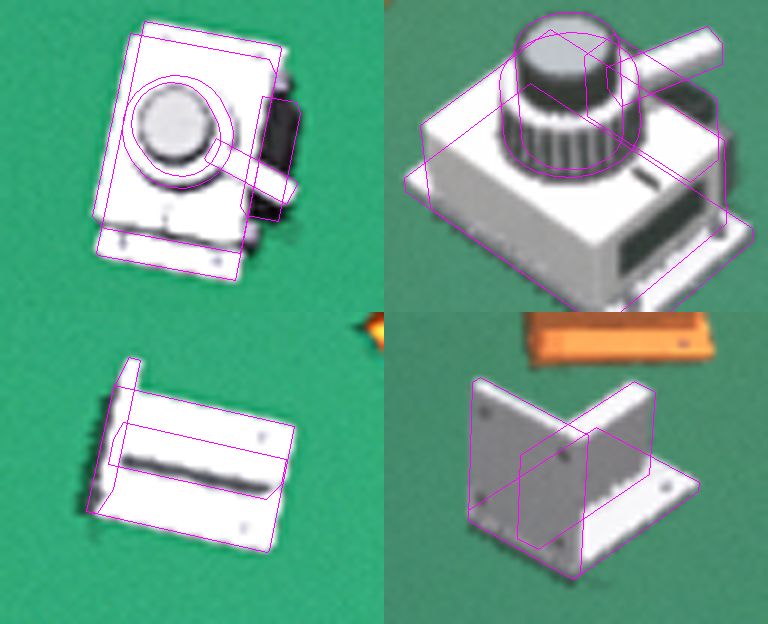

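The overlay matches in both views. Head: (0.552, 0.156), yaw −11.2°, collar about 18°. Bracket: (0.562, −0.2275), yaw −13.2°. Next I move towards the lug.

Converted, -0.26 m is -0.3467, -0.2275 m is -0.3033, -11.2 degrees is -0.0311.

Emit:
play_rows --motion '[[[0.0267, -0.0433, 0, 0, 0, -0.0156], [0.0533, -0.0867, 0, 0, 0, -0.0311], [0.08, -0.13, 0, 0, 0, -0.0469], [0.1067, -0.1733, 0, 0, 0, -0.0625], [0.1333, -0.2167, 0, 0, 0, -0.0781], [0.16, -0.26, 0, 0, 0, -0.0939], [0.1867, -0.3033, 0, 0, 0, -0.1097], [0.2133, -0.3467, 0, 0, 0, -0.1253]]]' --fingers 0.03

```text
time_s: 3.43
position: [0.472, -0.0789, 0.2398]
tcp_rot: [[0.483, 0.876, 0.001], [0.876, -0.483, -0.001], [-0.0, 0.001, -1.0]]
force: [1.0, 0.0, -0.3]
opening: 0.343
grasp_force: 0.0
```

```bash
cat > go.py <<'E'
# usage: go.py x y z yang(deg of tool y)   -> shift/turn in tool frame
import sys; from h import *
from scipy.spatial.transform import Rotation as Ro
x,y,z,a=map(float,sys.argv[1:]); s=bot.read_state(); R=np.array(s['tcp_rot']); a=np.radians(a)
yy=np.array([np.cos(a),np.sin(a),0]); zz=np.array([0,0,-1.]); T=np.c_[np.cross(yy,zz),yy,zz]
print(s['time_s'],'d',(R.T@(np.array([x,y,z])-s['position'])).round(4),'w',np.degrees(Ro.from_matrix(R.T@T).as_rotvec()).round(2),'now',np.round(s['position'],4),'yang',np.degrees(np.arctan2(R[1,1],R[0,1])).round(2),'F',np.round(s['force'],2),'op',s['opening']*.087,'j6',round(s['joint_positions'][5],1))
E
python3 go.py .5249 .107 .13 -29
```

```text
3.4333 d [ 0.1884 -0.0436  0.1097] w [0.06 0.02 0.12] now [ 0.472  -0.0789  0.2398] yang -28.88 F [ 0.97  0.03 -0.26] op 0.029835022395074087 j6 6.0
```

Converted, 0.188 m is 0.2507, -0.0436 m is -0.0581, 0.1 degrees is 0.0003.

Emit:
play_rows --motion '[[[0.0413, -0.0097, 0.024, 0, 0, 0], [0.084, -0.0196, 0.0493, 0, 0, 0], [0.1253, -0.0293, 0.0733, 0, 0, 0], [0.168, -0.0391, 0.0973, 0, 0, 0], [0.2093, -0.0489, 0.12, 0, 0, 0], [0.2507, -0.0581, 0.1467, 0, 0, 0.0003], [0.2507, -0.0581, 0.1467, 0, 0, 0.0003]]]'

```text
time_s: 4.02
position: [0.5248, 0.1095, 0.1263]
tcp_rot: [[0.484, 0.875, -0.003], [0.875, -0.484, 0.001], [-0.001, -0.004, -1.0]]
force: [0.1, -0.5, -0.8]
opening: 0.34
grasp_force: 0.0
```

```bash
python3 go.py .5249 .107 .075 -29
python3 - <<'E'
from h import *
c=snap('side'); d=snap('top')
f=lambda c,x,y:cv2.resize(c['frame'][y-37:y+38,x-50:x+50,::-1],(400,300),interpolation=cv2.INTER_CUBIC)
cv2.imwrite('pics/h1.png',np.hstack([f(c,255,240),f(d,243,221)]))
E
```

```text
4.0167 d [-0.0021  0.0014  0.0513] w [-0.2   0.03  0.02] now [0.5248 0.1095 0.1263] yang -28.98 F [ 0.08 -0.47 -0.79] op 0.029616285073332596 j6 28.7
```

View pics/h1.png

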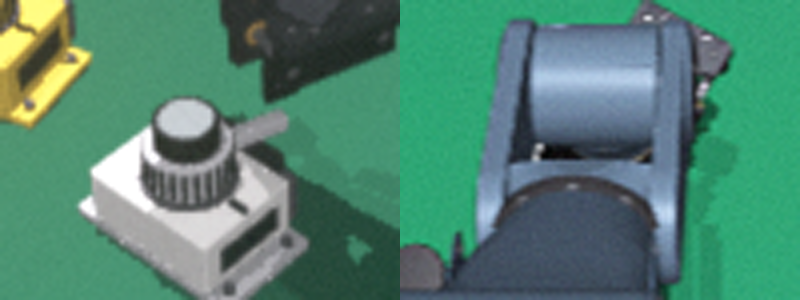

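The side crop shows the fingertips at about (268,98), above the lug at (280,122), as planned. Now I descend.

Converted, 0.055 m is 0.0733, 0.042 m is 0.056.

Emit:
play_rows --motion '[[[0, 0, 0.0187, 0, 0, 0], [0, 0, 0.0373, 0, 0, 0], [0, 0, 0.056, 0, 0, 0], [0, 0, 0.0733, 0, 0, 0], [0, 0, 0.0733, 0, 0, 0]]]' --fingers 0.03

```text
time_s: 4.53
position: [0.524, 0.1045, 0.0736]
tcp_rot: [[0.489, 0.872, -0.003], [0.872, -0.489, -0.0], [-0.002, -0.002, -1.0]]
force: [-1.3, -0.1, -0.8]
opening: 0.343
grasp_force: 0.0
```

```bash
python3 go.py .5249 .107 .075 -29
python3 - <<'E'
from h import *
c=snap('side')
f=lambda c,x,y:cv2.resize(c['frame'][y-30:y+30,x-40:x+40,::-1],(640,480),interpolation=cv2.INTER_CUBIC)
cv2.imwrite('pics/h2.png',f(c,258,245))
E
```

```text
4.5333 d [ 0.0026 -0.0005 -0.0014] w [-0.12  0.1  -0.26] now [0.524  0.1045 0.0736] yang -29.26 F [-1.3  -0.14 -0.83] op 0.029810252798798956 j6 28.6
```

View pics/h2.png

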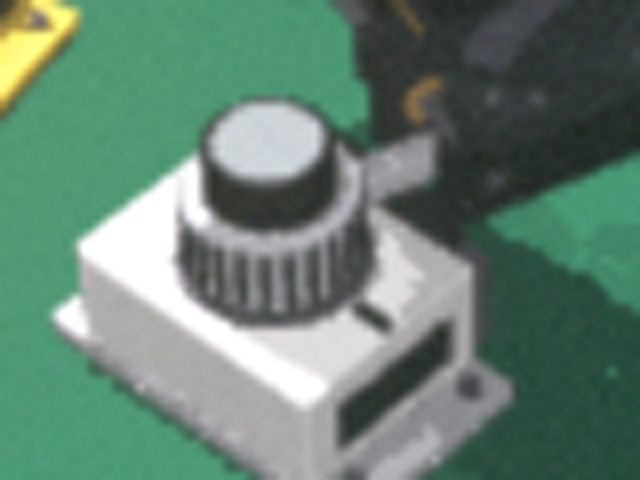

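The lug stands between the fingers: its near side shows at (400,165) and the finger covers the outer end. I'll narrow the fingers to 15 mm and drag it along the arc.

Emit:
play_rows --motion '[[[0, 0, 0, 0, 0, 0], [0, 0, 0, 0, 0, 0], [0, 0, 0, 0, 0, 0]]]' --fingers 0.015

```text
time_s: 4.83
position: [0.5255, 0.1064, 0.0757]
tcp_rot: [[0.487, 0.874, 0.002], [0.874, -0.487, -0.0], [0.001, 0.002, -1.0]]
force: [0.4, -0.1, -0.1]
opening: 0.216
grasp_force: 0.0
```

Converted, -0.0344 m is -0.0459, -0.0306 m is -0.0408, 36 degrees is 0.1.

Emit:
play_rows --motion '[[[0.0003, -0.0061, 0, 0, 0, 0.0125], [0.0009, -0.0123, 0, 0, 0, 0.025], [0.0021, -0.0183, 0, 0, 0, 0.0375], [0.0039, -0.0241, 0, 0, 0, 0.05], [0.006, -0.0299, 0, 0, 0, 0.0625], [0.0085, -0.0355, 0, 0, 0, 0.075], [0.0115, -0.0408, 0, 0, 0, 0.0875], [0.0149, -0.0459, 0, 0, 0, 0.1]]]' --fingers 0.015

```text
time_s: 5.5
position: [0.5012, 0.1331, 0.0756]
tcp_rot: [[0.908, 0.418, 0.003], [0.418, -0.908, -0.001], [0.003, 0.002, -1.0]]
force: [2.0, -3.1, 0.2]
opening: 0.176
grasp_force: 1.1
```

```bash
cat > arc.py <<'E'
import subprocess; from h import *
ax=np.array([.552,.156]); th=np.radians(-90-11.2-np.array([90])); p=ax+.056*np.array([np.cos(th[0]),np.sin(th[0])])
s=bot.read_state(); d=np.array(s['position'])[:2]-ax; print('r',np.hypot(*d),'q',-101.2-np.degrees(np.arctan2(d[1],d[0])),'final',p)
E
python3 arc.py; python3 go.py .497 .1667 .075 -101.2
```

```text
r 0.05572381905906991 q 54.56729373924337 final [0.49706651 0.16687712]
5.5 d [ 0.0102 -0.0322  0.0006] w [ 0.06 -0.18 35.93] now [0.5012 0.1331 0.0756] yang -65.27 F [ 1.96 -3.14  0.22] op 0.015273746528780793 j6 67.9
```

Converted, -0.033 m is -0.044, -0.0292 m is -0.0389, 36 degrees is 0.1.

Emit:
play_rows --motion '[[[0.0003, -0.0059, 0, 0, 0, 0.0125], [0.0009, -0.0117, 0, 0, 0, 0.025], [0.002, -0.0175, 0, 0, 0, 0.0375], [0.0036, -0.0231, 0, 0, 0, 0.05], [0.0056, -0.0285, 0, 0, 0, 0.0625], [0.008, -0.0339, 0, 0, 0, 0.075], [0.0108, -0.0389, 0, 0, 0, 0.0875], [0.014, -0.044, 0, 0, 0, 0.1]]]' --fingers 0.015

```text
time_s: 6.17
position: [0.497, 0.1676, 0.0756]
tcp_rot: [[0.981, -0.195, 0.003], [-0.195, -0.981, -0.001], [0.003, -0.0, -1.0]]
force: [0.1, -2.2, 0.8]
opening: 0.175
grasp_force: 1.0
```

Emit:
play_rows --motion '[[[0, 0, 0, 0, 0, 0], [0, 0, 0, 0, 0, 0], [0, 0, 0, 0, 0, 0], [0, 0, 0, 0, 0, 0]]]' --fingers 0.01

```text
time_s: 6.5
position: [0.4966, 0.1676, 0.0754]
tcp_rot: [[0.981, -0.192, 0.002], [-0.192, -0.981, 0.0], [0.002, -0.001, -1.0]]
force: [1.3, -2.4, 6.6]
opening: 0.129
grasp_force: 29.9
```

```bash
python3 arc.py; python3 go.py .497 .1667 .075 -101.2
```

```text
r 0.05662498995501822 q -269.3935080854286 final [0.49706651 0.16687712]
6.5 d [0.0006 0.0008 0.0004] w [-0.04 -0.13  0.13] now [0.4966 0.1676 0.0754] yang -101.07 F [ 1.33 -2.42  6.59] op 0.011261601040825601 j6 107.5
```

Converted, -0.12 m is -0.16, -0.11 m is -0.1467.

Emit:
play_rows --motion '[[[0, 0, 0, 0, 0, 0], [0, 0, 0, 0, 0, 0], [0, 0, -0.0267, 0, 0, 0], [0, 0, -0.0667, 0, 0, 0], [0, 0, -0.1067, 0, 0, 0], [0, 0, -0.1467, 0, 0, 0], [0, 0, -0.16, 0, 0, 0]]]' --fingers 0.035

```text
time_s: 7.08
position: [0.497, 0.1683, 0.1979]
tcp_rot: [[0.981, -0.191, 0.005], [-0.191, -0.982, 0.001], [0.005, -0.002, -1.0]]
force: [0.7, -0.5, -0.6]
opening: 0.397
grasp_force: 0.0
```

```bash
python3 - <<'E'
import numpy as np
a=np.radians(-13.2);print(.562+.015*np.sin(a),-.2275-.015*np.cos(a))
E
python3 go.py .5586 -.2421 .17 -13.2; python3 go.py .5 -.1 .2 -45
```

```text
0.5585747369483403 -0.24210368354309741
7.0833 d [0.1389 0.3911 0.0278] w [  0.13  -0.32 -87.84] now [0.497  0.1683 0.1979] yang -101.04 F [ 0.69 -0.55 -0.6 ] op 0.03453513211122485 j6 107.5
7.0833 d [ 0.0543  0.2628 -0.0023] w [ 3.000e-02 -3.300e-01 -5.604e+01] now [0.497  0.1683 0.1979] yang -101.04 F [ 0.69 -0.55 -0.6 ] op 0.03453513211122485 j6 107.5
```

Converted, 0.263 m is 0.3507, 0.054 m is 0.072, -56 degrees is -0.1556.

Emit:
play_rows --motion '[[[0.0093, 0.044, 0, 0, 0, -0.0194], [0.0187, 0.088, 0, 0, 0, -0.0389], [0.0267, 0.132, 0, 0, 0, -0.0583], [0.036, 0.176, 0, 0, 0, -0.0778], [0.0453, 0.22, 0, 0, 0, -0.0972], [0.0547, 0.264, 0, 0, 0, -0.1167], [0.0627, 0.308, 0, 0, 0, -0.1361], [0.072, 0.3507, 0, 0, 0, -0.1556]]]' --fingers 0.035

```text
time_s: 7.75
position: [0.4968, -0.1003, 0.1935]
tcp_rot: [[0.732, 0.681, -0.003], [0.681, -0.732, 0.002], [-0.001, -0.003, -1.0]]
force: [0.1, 0.6, -0.6]
opening: 0.404
grasp_force: 0.0
```

Emit:
play_rows --motion '[[[0, 0, 0, 0, 0, 0], [0, 0, 0, 0, 0, 0]]]'

```text
time_s: 7.92
position: [0.4974, -0.1006, 0.1936]
tcp_rot: [[0.74, 0.673, -0.002], [0.673, -0.74, 0.001], [-0.0, -0.002, -1.0]]
force: [0.1, 0.3, 0.2]
opening: 0.403
grasp_force: 0.0
```

```bash
python3 go.py .5586 -.2421 .12 -13.2
cat > v.py <<'E'
from fit import *
p=(.552,.156,-.195); o=[]
for cam,ctr in(('top',(240,221)),('side',(253,251))):
    c=snap(cam); x0,y0=ctr[0]-32,ctr[1]-32
    t=cv2.resize(c['frame'][y0+6:y0+58,x0:x0+64,::-1],None,fx=6,fy=6,interpolation=cv2.INTER_CUBIC)
    for P in headparts(np.pi/2):
        q=proj(c,P@rz(p[2]).T+[p[0],p[1],0]); q=((q+.5-[x0,y0+6])*6-.5).round().astype(np.int32)
        cv2.polylines(t,[cv2.convexHull(q)],True,(255,0,255),1)
    o.append(t)
cv2.imwrite('pics/lock.png',np.hstack(o))
E
python3 v.py
```

```text
7.9167 d [-0.05    0.146   0.0733] w [-1.300e-01 -1.000e-02 -3.451e+01] now [ 0.4974 -0.1006  0.1936] yang -47.71 F [0.11 0.31 0.22] op 0.035093115741569626 j6 23.6
```

View pics/lock.png

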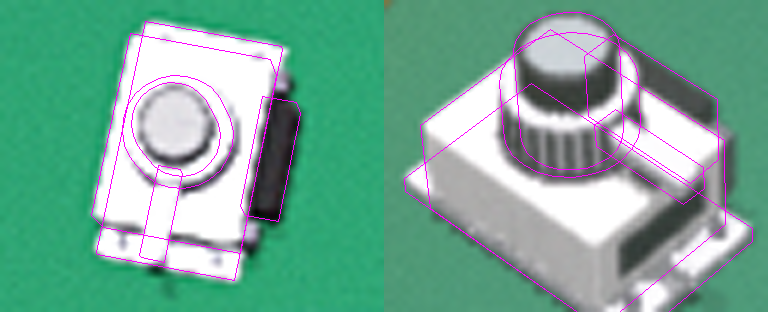

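The lug now lies on the predicted locked position in both views. Next I go to the bracket.

Converted, 0.146 m is 0.1947, 0.122 m is 0.1627, -34.5 degrees is -0.0958.

Emit:
play_rows --motion '[[[-0.012, 0.0333, 0.0107, 0, 0, -0.0161], [-0.0227, 0.0653, 0.0227, 0, 0, -0.0319], [-0.0333, 0.0973, 0.0347, 0, 0, -0.0481], [-0.0453, 0.1307, 0.0453, 0, 0, -0.0639], [-0.056, 0.1627, 0.056, 0, 0, -0.08], [-0.0667, 0.1947, 0.0667, 0, 0, -0.0958], [-0.0667, 0.1947, 0.0667, 0, 0, -0.0958], [-0.0667, 0.1947, 0.0667, 0, 0, -0.0958]]]' --fingers 0.035

```text
time_s: 8.68
position: [0.56, -0.2395, 0.1434]
tcp_rot: [[0.225, 0.974, -0.002], [0.974, -0.225, 0.002], [0.001, -0.002, -1.0]]
force: [-0.2, 0.6, -0.5]
opening: 0.399
grasp_force: 0.0
```

```bash
python3 go.py .5586 -.2421 .038 -13.2
```

```text
8.6833 d [-0.003  -0.0005  0.1054] w [-0.12 -0.08  0.21] now [ 0.56   -0.2395  0.1434] yang -12.99 F [-0.21  0.6  -0.48] op 0.03468147769901169 j6 -20.7
```

Converted, 0.105 m is 0.14, -0.003 m is -0.004, 0.2 degrees is 0.0006.

Emit:
play_rows --motion '[[[-0.004, -0.0007, 0.0333, 0, 0, 0.0006], [-0.004, -0.0007, 0.0667, 0, 0, 0.0006], [-0.004, -0.0007, 0.0933, 0, 0, 0.0006], [-0.004, -0.0007, 0.12, 0, 0, 0.0006], [-0.004, -0.0007, 0.14, 0, 0, 0.0006], [-0.004, -0.0007, 0.14, 0, 0, 0.0006]]]' --fingers 0.035

```text
time_s: 9.18
position: [0.5563, -0.2394, 0.0369]
tcp_rot: [[0.226, 0.974, -0.007], [0.974, -0.226, 0.005], [0.003, -0.008, -1.0]]
force: [0.1, 0.1, 0.5]
opening: 0.399
grasp_force: 0.0
```

Emit:
play_rows --motion '[[[0, 0, 0, 0, 0, 0], [0, 0, 0, 0, 0, 0], [0, 0, 0, 0, 0, 0], [0, 0, 0, 0, 0, 0], [0, 0, 0, 0, 0, 0], [0, 0, 0, 0, 0, 0]]]' --fingers 0.01

```text
time_s: 9.68
position: [0.5591, -0.2436, 0.0408]
tcp_rot: [[0.228, 0.974, 0.001], [0.974, -0.228, -0.0], [-0.0, 0.001, -1.0]]
force: [-0.9, 1.7, 5.0]
opening: 0.161
grasp_force: 30.0
```

```bash
python3 go.py .5586 -.2421 .038 -13.2
```

```text
9.6833 d [ 0.0013 -0.0009  0.0028] w [0.06 0.01 0.05] now [ 0.5591 -0.2436  0.0408] yang -13.15 F [-0.9   1.74  5.05] op 0.014033415760450054 j6 -20.9
```

Converted, 0.2 m is 0.2667, -0.03 m is -0.04, -2 degrees is -0.0056.

Emit:
play_rows --motion '[[[0, 0, -0.016, 0, 0, 0], [0, 0, -0.032, 0, 0, 0], [0.04, -0.0147, -0.04, 0, 0, 0], [0.0853, -0.032, -0.04, 0, 0, 0], [0.132, -0.0493, -0.04, 0, 0, 0], [0.18, -0.0667, -0.04, 0, 0, 0], [0.2267, -0.084, -0.04, 0, 0, -0.0028], [0.2667, -0.0987, -0.04, 0, 0, -0.0056]]]' --fingers 0.01

```text
time_s: 10.35
position: [0.5315, -0.0299, 0.0704]
tcp_rot: [[0.193, 0.981, -0.0], [0.981, -0.193, 0.0], [0.0, -0.0, -1.0]]
force: [1.2, 0.1, -3.8]
opening: 0.163
grasp_force: 30.0
```

Emit:
play_rows --motion '[[[0, 0, 0, 0, 0, 0], [0, 0, 0, 0, 0, 0], [0, 0, 0, 0, 0, 0]]]' --fingers 0.01

```text
time_s: 10.6
position: [0.5333, -0.0323, 0.0703]
tcp_rot: [[0.193, 0.981, 0.002], [0.981, -0.193, -0.001], [-0.001, 0.002, -1.0]]
force: [0.3, -0.8, -4.2]
opening: 0.158
grasp_force: 30.0
```

```bash
python3 go.py .5256 .0226 .068 -11.2; python3 go.py .5256 .0226 .068 -11.2
```

```text
10.6 d [ 0.0524 -0.0182  0.0022] w [0.14 0.03 0.09] now [ 0.5333 -0.0323  0.0703] yang -11.11 F [ 0.33 -0.81 -4.25] op 0.013742847254990314 j6 -4.3
10.6 d [ 0.0524 -0.0182  0.0022] w [0.14 0.03 0.09] now [ 0.5333 -0.0323  0.0703] yang -11.11 F [ 0.33 -0.81 -4.25] op 0.013742847254990314 j6 -4.3
```

Converted, 0.0524 m is 0.0699, -0.0182 m is -0.0243.

Emit:
play_rows --motion '[[[0.0173, -0.006, 0, 0, 0, 0], [0.0347, -0.012, 0, 0, 0, 0], [0.052, -0.018, 0, 0, 0, 0], [0.0699, -0.0243, 0, 0, 0, 0], [0.0699, -0.0243, 0.0133, 0, 0, 0], [0.0699, -0.0243, 0.0267, 0, 0, 0], [0.0699, -0.0243, 0.0373, 0, 0, 0], [0.0699, -0.0243, 0.0373, 0, 0, 0]]]' --fingers 0.01

```text
time_s: 11.27
position: [0.5244, 0.0225, 0.0402]
tcp_rot: [[0.194, 0.981, -0.001], [0.981, -0.194, 0.0], [-0.0, -0.001, -1.0]]
force: [-0.3, -0.4, -3.8]
opening: 0.155
grasp_force: 30.0
```

```bash
python3 go.py .5256 .0226 .04 -11.2
cat > v2.py <<'E'
from fit import *
import sys
p=(.552,.156,-.195); s=bot.read_state(); g=np.array(s['position']); R=np.array(s['tcp_rot']); a=np.arctan2(R[1,1],R[0,1])
off=float(sys.argv[2]) if len(sys.argv)>2 else .0155
b=(g[0]-np.sin(a)*off,g[1]+np.cos(a)*off,a); h=(g[:2]-p[:2])@rz(p[2])[:2,:2]; print('TCP in head frame mm',(h*1e3).round(1),'yaw rel',np.degrees(a-p[2]).round(2),'bracket',b)
o=[]
for cam,ctr in(('top',(258,224)),('side',(263,235))):
    c=snap(cam); x0,y0=ctr[0]-40,ctr[1]-40
    t=cv2.resize(c['frame'][y0:y0+80,x0:x0+80,::-1],None,fx=5,fy=5,interpolation=cv2.INTER_CUBIC)
    for P,pp in [(P,p) for P in headparts(np.pi/2)[1:3]]+[(P,b) for P in BR]:
        q=proj(c,P@rz(pp[2]).T+[pp[0],pp[1],0]); q=((q+.5-[x0,y0])*5-.5).round().astype(np.int32)
        cv2.polylines(t,[cv2.convexHull(q)],True,(255,0,255),1)
    o.append(t)
cv2.imwrite('pics/'+sys.argv[1],np.hstack(o))
E
python3 v2.py near.png
```

```text
11.2667 d [0.0004 0.0011 0.0002] w [-0.07  0.    0.  ] now [0.5244 0.0225 0.0402] yang -11.2 F [-0.26 -0.42 -3.78] op 0.013449810148834992 j6 1.4
TCP in head frame mm [  -1.2 -136.4] yaw rel -0.03 bracket (np.float64(0.5274247291323628), np.float64(0.037662122715492095), np.float64(-0.19546382735763648))
```

View pics/near.png

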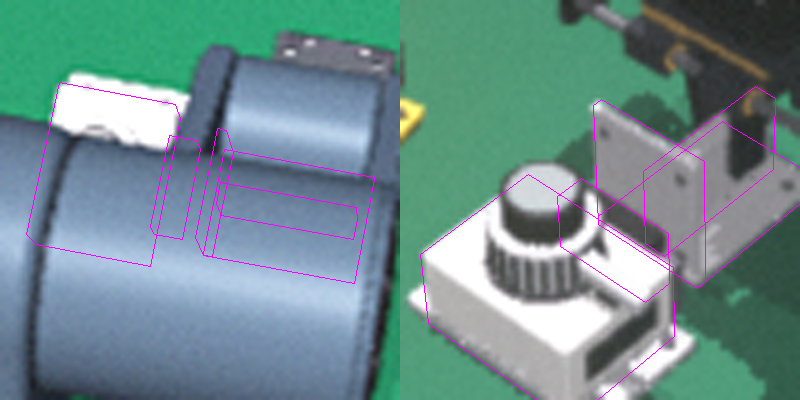

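The overlay matches in the side view: the plate corners at (597,98) and (697,287) coincide with the model. The foot is just above the bench, so I lower it gently and shift 1 mm sideways.

Converted, 0.001 m is 0.0013, 0.0005 m is 0.0007.

Emit:
play_rows --motion '[[[0, 0.0013, 0.0007, 0, 0, 0], [0, 0.0013, 0.0013, 0, 0, 0], [0, 0.0013, 0.0013, 0, 0, 0], [0, 0.0013, 0.0013, 0, 0, 0]]]'

```text
time_s: 11.7
position: [0.5256, 0.0226, 0.0405]
tcp_rot: [[0.194, 0.981, -0.0], [0.981, -0.194, 0.0], [0.0, -0.0, -1.0]]
force: [1.6, 0.0, -3.1]
opening: 0.154
grasp_force: 30.0
```

Converted, 0.001 m is 0.0013, 0.0005 m is 0.0007.

Emit:
play_rows --motion '[[[0, 0, 0.0007, 0, 0, 0], [0, 0, 0.0013, 0, 0, 0], [0, 0, 0.0013, 0, 0, 0], [0, 0, 0.0013, 0, 0, 0]]]'

```text
time_s: 12.03
position: [0.5256, 0.0228, 0.0399]
tcp_rot: [[0.193, 0.981, 0.0], [0.981, -0.193, -0.0], [-0.0, 0.0, -1.0]]
force: [-0.7, -1.0, 0.9]
opening: 0.157
grasp_force: 30.0
```

```bash
python3 go.py .5256 .0226 .04 -11.2
```

```text
12.0333 d [-0.0002  0.     -0.0001] w [0.02 0.   0.06] now [0.5256 0.0228 0.0399] yang -11.14 F [-0.73 -0.97  0.89] op 0.013651423812075007 j6 1.4
```

The foot is on the bench. Now I advance towards the pad.

Converted, 0.01 m is 0.0133, 0.008 m is 0.0107.

Emit:
play_rows --motion '[[[0.0027, 0, 0, 0, 0, 0], [0.0053, 0, 0, 0, 0, 0], [0.008, 0, 0, 0, 0, 0], [0.0107, 0, 0, 0, 0, 0], [0.0133, 0, 0, 0, 0, 0], [0.0133, 0, 0, 0, 0, 0]]]'

```text
time_s: 12.53
position: [0.5279, 0.0329, 0.0399]
tcp_rot: [[0.193, 0.981, 0.001], [0.981, -0.193, -0.0], [0.0, 0.001, -1.0]]
force: [0.1, -1.2, 3.7]
opening: 0.16
grasp_force: 30.0
```

Emit:
play_rows --motion '[[[0.0013, 0, 0, 0, 0, 0], [0.0027, 0, 0, 0, 0, 0], [0.0027, 0, 0, 0, 0, 0]]]'

```text
time_s: 12.78
position: [0.5282, 0.0345, 0.0398]
tcp_rot: [[0.193, 0.981, 0.001], [0.981, -0.193, -0.0], [-0.0, 0.001, -1.0]]
force: [-0.1, -3.4, 5.5]
opening: 0.159
grasp_force: 30.0
```

Converted, 0.002 m is 0.0027, 0.001 m is 0.0013.

Emit:
play_rows --motion '[[[0.0013, 0, 0, 0, 0, 0], [0.0027, 0, 0, 0, 0, 0], [0.0027, 0, 0, 0, 0, 0]]]'

```text
time_s: 13.03
position: [0.5285, 0.0361, 0.0399]
tcp_rot: [[0.193, 0.981, 0.001], [0.981, -0.193, -0.001], [-0.001, 0.001, -1.0]]
force: [-0.9, -4.4, 5.3]
opening: 0.154
grasp_force: 30.0
```

Converted, 0.002 m is 0.0027, 0.001 m is 0.0013.

Emit:
play_rows --motion '[[[0.0013, 0, 0, 0, 0, 0], [0.0027, 0, 0, 0, 0, 0], [0.0027, 0, 0, 0, 0, 0]]]'

```text
time_s: 13.28
position: [0.5287, 0.0378, 0.0398]
tcp_rot: [[0.193, 0.981, 0.0], [0.981, -0.193, -0.001], [-0.001, 0.0, -1.0]]
force: [-1.0, -5.1, 6.2]
opening: 0.16
grasp_force: 30.0
```

Converted, 0.002 m is 0.0027, 0.001 m is 0.0013.

Emit:
play_rows --motion '[[[0.0013, 0, 0, 0, 0, 0], [0.0027, 0, 0, 0, 0, 0], [0.0027, 0, 0, 0, 0, 0]]]'

```text
time_s: 13.53
position: [0.529, 0.0394, 0.0399]
tcp_rot: [[0.193, 0.981, -0.0], [0.981, -0.193, -0.001], [-0.001, 0.0, -1.0]]
force: [-1.4, -8.0, 6.5]
opening: 0.162
grasp_force: 30.0
```

```bash
python3 go.py .5256 .0226 .04 -11.2
```

```text
13.5333 d [-0.0172 -0.0001 -0.0001] w [0.02 0.08 0.07] now [0.529  0.0394 0.0399] yang -11.13 F [-1.36 -8.    6.54] op 0.014053076626921727 j6 3.5
```

Converted, -0.0012 m is -0.0016, -0.001 m is -0.0013.

Emit:
play_rows --motion '[[[0, 0, -0.0007, 0, 0, 0], [0, 0, -0.0013, 0, 0, 0], [0, 0, -0.0016, 0, 0, 0], [0, 0, -0.0016, 0, 0, 0]]]'

```text
time_s: 13.87
position: [0.529, 0.0398, 0.04]
tcp_rot: [[0.194, 0.981, -0.0], [0.981, -0.194, -0.001], [-0.001, -0.0, -1.0]]
force: [0.9, -4.8, -2.3]
opening: 0.16
grasp_force: 30.0
```

```bash
cat > favg.py <<'E'
from h import *
F=[];P=[]
for i in range(10):
    s=bot.read_state();F.append(s['force']);P.append(s['position']);imaging.capture('side')
u=np.array([-np.sin(-.195),np.cos(-.195),0]);F=np.array(F);P=np.array(P)
print('F mean',F.mean(0).round(2),'sd',F.std(0).round(2),'push',-(F@u).mean().round(2),'P',P.mean(0).round(5),P.std(0).round(5),'head y mm',((P.mean(0)-[.552,.156,0])@u*1e3).round(2),'rot',np.round(s['tcp_rot'],3)[2],s['time_s'],'moment',np.round(s['moment'],2))
E
python3 favg.py
```

```text
F mean [ 0.32 -5.27 -2.65] sd [0.44 0.69 0.39] push 5.11 P [0.529   0.03979 0.03997] [2.e-05 1.e-05 2.e-05] head y mm -118.47 rot [-0.001 -0.    -1.   ] 14.3167 moment [-1.02 -0.08 -0.06]
```

Converted, 0.003 m is 0.004, 0.001 m is 0.0013.

Emit:
play_rows --motion '[[[0.0007, 0, 0, 0, 0, 0], [0.0013, 0, 0, 0, 0, 0], [0.002, 0, 0, 0, 0, 0], [0.0027, 0, 0.0001, 0, 0, 0], [0.0033, 0, 0.0001, 0, 0, 0], [0.004, 0, 0.0001, 0, 0, 0], [0.004, 0, 0.0001, 0, 0, 0], [0.004, 0, 0.0001, 0, 0, 0]]]'

```text
time_s: 15.03
position: [0.5295, 0.0423, 0.04]
tcp_rot: [[0.193, 0.981, -0.001], [0.981, -0.193, -0.001], [-0.001, -0.0, -1.0]]
force: [-0.4, -7.6, -2.6]
opening: 0.16
grasp_force: 30.0
```

```bash
python3 favg.py
```

```text
F mean [-0.46 -8.01 -2.04] sd [0.4  0.45 0.54] push 7.95 P [0.52948 0.04222 0.03995] [1.e-05 2.e-05 1.e-05] head y mm -115.99 rot [-0.001 -0.    -1.   ] 15.4833 moment [-1.31 -0.03 -0.14]
```

Converted, 0.0005 m is 0.0007, 0.0002 m is 0.0003.

Emit:
play_rows --motion '[[[0.0003, 0, 0.0001, 0, 0, 0], [0.0007, 0, 0.0001, 0, 0, 0], [0.0007, 0, 0.0001, 0, 0, 0], [0.0007, 0, 0.0001, 0, 0, 0]]]'

```text
time_s: 15.87
position: [0.5296, 0.0426, 0.0399]
tcp_rot: [[0.193, 0.981, -0.001], [0.981, -0.193, -0.001], [-0.002, -0.0, -1.0]]
force: [-1.0, -9.0, -1.0]
opening: 0.159
grasp_force: 30.0
```

```bash
python3 favg.py; sed -i "s/headparts(np.pi\/2)\[1:3\]/[headparts(np.pi\/2)[i] for i in (1,5)]/; s/(263,235)/(258,238)/; s/80\b/66/g; s/-40/-33/g; s/fx=5,fy=5/fx=6,fy=6/; s/)\*5-/)*6-/" v2.py; python3 v2.py press.png .0155
```

```text
F mean [-0.45 -8.55 -1.09] sd [0.35 0.64 0.42] push 8.48 P [0.52958 0.04261 0.03993] [2.e-05 1.e-05 1.e-05] head y mm -115.58 rot [-0.002 -0.    -1.   ] 16.3167 moment [-1.47 -0.01 -0.14]
TCP in head frame mm [-1.000e-01 -1.156e+02] yaw rel 0.03 bracket (np.float64(0.5325554183081581), np.float64(0.0578544593204697), np.float64(-0.19446458622677762))
```

View pics/press.png

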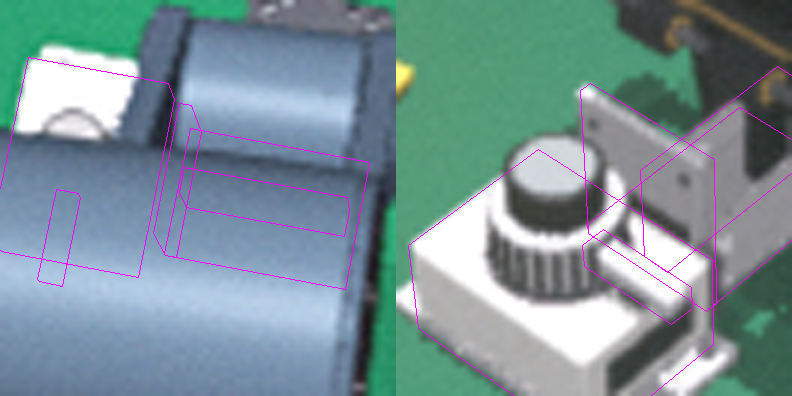

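The side view shows the lug at (640,270) over the rib side and the plate against the pad, matching the model. The push is about 8 N and the foot is on the bench. Handing in.

```bash
python3 -c "
from rig import bot
print(bot.hand_in())"
```

```text
the job is handed in; nothing more can be done
None
```

I turned the collar to its locked position over the index rib, and handed in with the bracket held on the pad at a measured push of about 8.5 N (perhaps 0.5 N of that bench friction), foot on the bench; the lug angle is good to about 2°, and the hand-in returned no verdict.

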